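Stack the spare tote on the tote of circuit boards

ROBOT

A 7-joint arm with a two-finger parallel gripper is mounted at the origin on a cart in front of the work surface, level with it; the furniture and walls round the work are solid. World frame = base frame: x ahead of the robot, y to its left, z up, the work surface at z = 0. Lengths are in m, angles in rad, forces in N, time in s.
With the tool pointing down it reaches from about 0.425 to 0.95 m from the base axis. Payload 4.7 kg.
Tool frame: the origin (TCP) lies on the centre line of the jaws, within the pads' length; the fingertips stand 19 mm ahead of it and the grasp point (between the pads) is the TCP; z points along the fingers, y is the line along which they close (so a half turn about z gives the same grasp; the last joint's range is limited). The gripper opens to 87 mm and grips with 3 to 60 N. Pads are 19 mm wide; open, the fingers measure 117 mm over their backs; the gripper's body (75 mm by 190 mm) begins 51 mm behind the grasp point.
Start: joints at [-1.189, 0.469, -0.049, 1.532, 0.024, 1.141, -0.082], TCP at [0.27, 0.619, 0.215] pointing down, gripper open.
Joint ranges: [-2.59, 2.59], [-0.33, 1.99], [-1.39, 1.29], [0.1, 2.45], [-1.04, 4.18], [0.21, 1.99], [-2.66, 2.66]. Speed limits (rad/s): [2.57, 2.57, 3.14, 3.14, 3.14, 3.14, 3.14].

INTERFACE

Orientations are given as a rotation vector (axis times angle).
In Python, from cell import state, capture, hand_in gives the robot as it stands.
- The arm moves only by the tool move_arm, never from a script. Its arguments are lists of equal length, an entry for each row: "angular": the turn, a rotation vector about the world's x, y, z as a fraction of full scale, a list of three; "xyz": the shift along the world's x, y, z as a fraction of full scale, a list of three; "fingers": the gripper command: -1 is fully open, 1 is shut, values between are in proportion. In form: {"angular": [[wx, wy, wz], ...], "xyz": [[x, y, z], ...], "fingers": [fingers, ...]}. A call has 1 to 20 rows; each row shifts and turns the commanded pose from where the row before left it; what a row does not reach is not made up. Full scale, the value 1, is 100 mm for a shift and 2 rad for a turn. A row lasts 1/10 s, in which the tool goes at most 50 mm and 8.59 degrees, less where a joint would pass 70% of its speed; a pose out of reach is approached as far as the arm can. A call with a number of a shift or a turn outside -1 to 1 is refused whole. A call with a gripper value outside its range is refused whole. The fingers move at their own pace and stop on an object; "force" is the grip in N (left out, the last holds). Time passes only in rows, so rows that do not move let the fingers close. It gives the time, the measured TCP pose, the force, the opening and the grip force at its end, in the units of the state.
- state(): the state, without advancing time (a new reading comes with each control period).
- capture(name): name is "scene" or "top" or "wrist"; returns a dict with "color" (400x640x3 uint8, red, green, blue), "vfov" (degrees; the focal length in pixels is half the picture's height over the tangent of half this angle, whatever the lens; pixels are square), "cx", "cy" (the principal point, pixels), "cam_to_world" (4x4, takes a point from camera to world coordinates). Camera axes: x right, y down, z forward; pixel columns grow to the right and rows downward; lengths in m; the calibration is good to about 2 mm. The wrist camera is an equidistant fisheye: a pixel r from the principal point sees the ray r / f radians off the axis. A picture is of the moment at which its call begins. There is no depth.
- hand_in(): hands the job in; it is judged then, once.
The state is a dict: "time": time; "joint_positions": joint angles; "joint_vel": joint speeds; "joint_torque": joint torques, N m; "tcp_pos": TCP position; "orientation": TCP orientation; "ft_force": force on the tool from outside, world axes, zero at the start; "torque": the same for the moment, N m; "gripper_width": opening from 0.0 (shut) to 1.0 (fully open); "gripper_force": force on a finger pad.
Only numpy, scipy, OpenCV 4.12 (cv2) and the standard library are available. Lean on these libraries where they do the work, as an engineer would, in place of code of your own. Each camera call takes 0.05 s, during which the arm holds its last target. There are 200 camera calls.

TASK

Put the empty tote on top of the tote that holds the circuit boards, turned half round from the way it would nest (card ends opposite), so that it stands level on the ledges of the lower tote and stays up off the boards. Leave the two totes with parts in them standing where they are.

Things in the scene. Friction and masses are not known exactly. Their poses are not given: they have to be found in the camera images.
- tote_spare: Empty grey tote, open on top, 66 (own x) x 140 (own y) x 70 mm high, walls 3 mm, 0.11-0.22 kg; stands between the other two. Origin: centre of underside, z up. Plain upright sides 66 mm apart from 35 to 70 mm height: grip across them at mid length. Below 35 mm the body is 50 x 124 mm with notches. A white card marks the +y end outside, which at the start faces the robot.
- tote_boards: Same kind of tote and axes, 0.45 kg, loose, card end facing the robot, left or right of tote_spare; holds two small green circuit boards. Mouth 60 x 134 mm (5 mm play each way). Ledges inside 12 mm under the rim: one at the card end, two at the other. An upper tote with its card at the other end stands on them, its underside 58 mm above this one's; with cards at the same end it nests, at 38 mm.
- tote_usb: Same kind of tote and axes, about 0.45 kg, loose; holds a white USB stick. Stands on the other side of tote_spare, card end away from the robot. Leave it alone.
Not all that is in view belongs to the job. Leave any turquoise or yellow look-alike of the tote_boards alone.

How it is judged:
By the outcome, as a careful person would: the job done as asked, in the order asked, and still so for the second after the job is handed in, with the robot touching nothing.
It also fails if it takes over 32 s, if anything falls off the work surface, if the arm or the gripper's body presses on something with over 40 N, if the wrist force passes 120 N, or if a joint passes its speed limit or range.

## Working session

There is one attempt and no reset: what is moved stays moved. The work goes in short steps, Python scripts to look and compute and a tool call to move; the robot and the scene stay as the last step left them, time stands still between calls to the robot, and variables do not carry over. Pictures are saved under pics/ and viewed, at most 10 in all, crops included, and the job is handed in when it is done.

Besides the shell and the picture viewer there is one more tool, called as name(argument=value, ...), one argument or row to a line, values as JSON. move_arm: Moves the arm, as the interface text tells. Shift numbers are shares of 100 mm and turn numbers shares of 2 rad, none past 1 either way. Its arguments: {"type":"object","properties":{"angular":{"type":"array","items":{"type":"array","items":{"type":"number","minimum":-1,"maximum":1}}},"xyz":{"type":"array","items":{"type":"array","items":{"type":"number","minimum":-1,"maximum":1}}},"fingers":{"type":"array","items":{"type":"number"}},"force":{"type":"number"}},"required":["angular","xyz","fingers"]}

```bash
mkdir -p pics; python3 - <<'E'
from cell import state,capture
import cv2,pickle
s=state();print({k:s[k] for k in('time','tcp_pos','orientation','gripper_width')})
d={}
for n in('scene','top'):
    c=capture(n);d[n]=c;cv2.imwrite(f'pics/{n}0.png',c['color'][:,:,::-1]);print(n,c['vfov'],c['cx'],c['cy'],c['cam_to_world'])
pickle.dump(d,open('d0.pkl','wb'))
E
```

```text
{'time': 0.0, 'tcp_pos': array([0.26930606, 0.618303  , 0.21371987]), 'orientation': array([-6.40635849e-01, -3.07522984e+00,  2.90780559e-03]), 'gripper_width': 1.0017000161911314}
scene 51.737335846327746 316.98006272950715 200.23506939678876 [[-0.59084734  0.53077905 -0.6075961   1.06050076]
 [ 0.80673188  0.39720014 -0.43751083  0.45105823]
 [ 0.00911568 -0.74866925 -0.66288102  0.70356078]
 [ 0.          0.          0.          1.        ]]
top 49.34398488360891 313.8853133056427 198.50693061433338 [[ 0.0277115  -0.99119594  0.12947076  0.28021188]
 [-0.99958779 -0.02650488  0.01103375  0.01470207]
 [-0.007505   -0.12972315 -0.99152185  1.36937668]
 [ 0.          0.          0.          1.        ]]
```

View pics/top0.png

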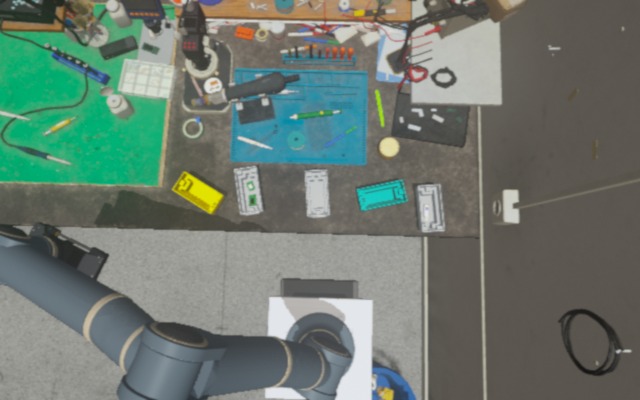

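View pics/scene0.png

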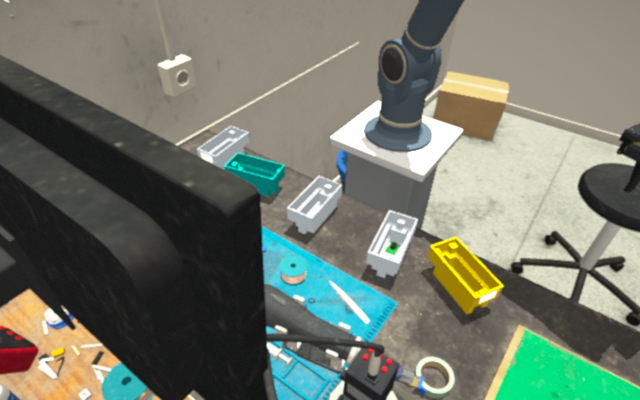

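Candidates in the top view: left grey tote at (248,190) with green boards = tote_boards. Middle grey at (317,193), empty = tote_spare. Right grey at (430,207) = tote_usb. Yellow (198,192) and turquoise (382,194) are look-alikes to leave alone. I'll confirm with an enlarged crop.

```bash
python3 - <<'E'
import cv2,pickle
c=pickle.load(open('d0.pkl','rb'))['top']['color'][160:224,226:338,::-1]
cv2.imwrite('pics/crop1.png',cv2.resize(c,None,fx=7,fy=7,interpolation=cv2.INTER_CUBIC))
E
```

```text
(no output)
```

View pics/crop1.png

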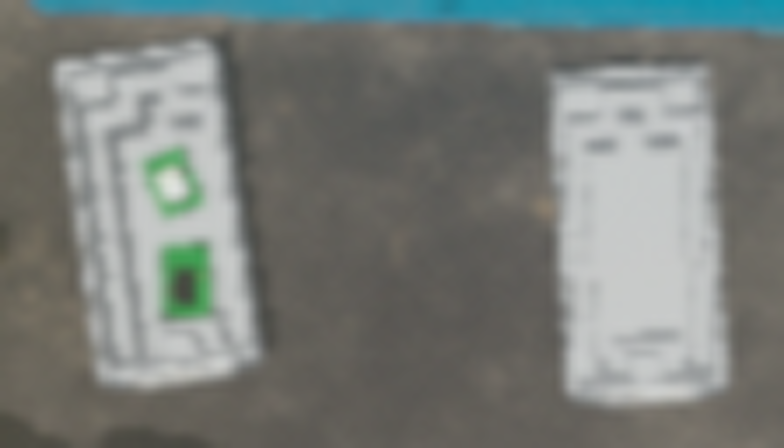

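The crop shows the boards tote with two green boards at rim corners ≈(56,62),(215,42),(262,358),(100,378). The spare is empty at ≈(552,72),(710,66),(728,385),(568,395) in crop pixels.

```bash
cat > h.py <<'E'
import numpy as np
from scipy.optimize import least_squares
def ray(c,uv,fish=False):
    f=200/np.tan(np.radians(c['vfov']/2)); p=(np.array(uv,float)-[c['cx'],c['cy']])
    if fish:
        r=np.linalg.norm(p,axis=1,keepdims=True);t=r/f
        d=np.hstack([p/r*np.sin(t),np.cos(t)])
    else: d=np.hstack([p/f,np.ones((len(p),1))])
    return d@c['cam_to_world'][:3,:3].T
def toz(c,uv,z,fish=False):
    d=ray(c,uv,fish);o=c['cam_to_world'][:3,3]
    return (o+d*((z-o[2])/d[:,2])[:,None])[:,:2]
# corners order: far-left, far-right, near-right, near-left (as seen by the robot); returns centre x,y and yaw off x axis
def rect(P,w=.066,l=.140):
    Q=np.array([[l,w],[l,-w],[-l,-w],[-l,w]])/2
    def R(a):return np.array([[np.cos(a),-np.sin(a)],[np.sin(a),np.cos(a)]])
    s=least_squares(lambda v:(Q@R(v[2]).T+v[:2]-P).ravel(),[*P.mean(0),0])
    return s.x,np.abs(s.fun).max(),[round(float(np.linalg.norm(P[i]-P[i-1])),4) for i in range(4)]
E
python3 - <<'E'
import pickle,numpy as np
from h import *
c=pickle.load(open('d0.pkl','rb'))['top']
for n,q in dict(boards=[(56,62),(215,42),(262,358),(100,378)],spare=[(552,72),(710,66),(728,385),(568,395)]).items():
    P=toz(c,(np.array(q)+.5)/7-.5+[226,160],.07);print(n,rect(P))
from cell import state
from scipy.spatial.transform import Rotation as R
print(R.from_rotvec(state()['orientation']).as_matrix().round(3))
E
```

```text
boards (array([0.47226508, 0.22846372, 0.18152685]), np.float64(0.002546573034591243), [0.1396, 0.0696, 0.1399, 0.0699])
spare (array([0.46930412, 0.02054575, 0.07882981]), np.float64(0.0013438141576372145), [0.1408, 0.0686, 0.1391, 0.0686])
[[-0.917  0.399 -0.001]
 [ 0.399  0.917 -0.002]
 [-0.    -0.002 -1.   ]]
```

move_arm(
  angular=[
    [0,0,0.02],
    [0,0,0.02],
    [0,0,0.02],
    [0,0,0.02],
    [0,0,0.02],
    [0,0,0.02],
    [0,0,0.02],
    [0,0,0.02],
    [0,0,0.02],
    [0,0,0.02],
    [0,0,0],
  ],
  xyz=[
    [0.18,-0.39,0],
    [0.18,-0.39,0],
    [0.18,-0.39,0],
    [0.18,-0.39,0],
    [0.18,-0.39,0],
    [0.18,-0.39,0],
    [0.18,-0.39,0],
    [0.18,-0.39,0],
    [0.18,-0.39,0],
    [0.18,-0.39,0],
    [0,0,0],
  ],
  fingers=[-1,-1,-1,-1,-1,-1,-1,-1,-1,-1,-1],
)

```text
time: 1.2
tcp_pos: [0.452, 0.222, 0.2146]
orientation: [0.033, 3.141, -0.005]
ft_force: [0.9, 0.1, 0.6]
gripper_width: 0.998
gripper_force: 0.0
```

```bash
python3 - <<'E'
from cell import state,capture
import cv2,pickle
c=capture('wrist');pickle.dump(c,open('w1.pkl','wb'));cv2.imwrite('pics/w1.png',c['color'][:,:,::-1]);print(c['vfov'],c['cx'],c['cy'],c['cam_to_world'].round(3));print(state()['joint_positions'])
E
```

```text
65.70646984690485 319.63030090031265 202.20340191203687 [[ 0.021  0.955  0.297  0.371]
 [ 1.    -0.019 -0.009  0.223]
 [-0.003  0.297 -0.955  0.384]
 [ 0.     0.     0.     1.   ]]
[-0.58989169  0.18906469  0.0477522   1.93455818 -0.0098063   1.01882325
  1.01528693]
```

View pics/w1.png

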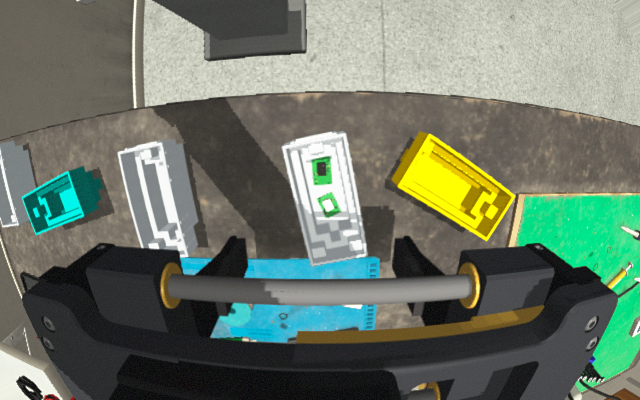

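The wrist view shows the boards tote at about (325,195) with rim corners around (284,146),(343,132),(368,255),(312,264). I'll enlarge it to refine them, and move over the spare at the same time.

```bash
python3 - <<'E'
import cv2,pickle
c=pickle.load(open('w1.pkl','rb'))['color'][122:272,272:382,::-1]
cv2.imwrite('pics/crop2.png',cv2.resize(c,None,fx=4,fy=4,interpolation=cv2.INTER_CUBIC))
E
```

move_arm(
  angular=[
    [0,0,0.02],
    [0,0,0.02],
    [0,0,0.01],
    [0,0,0],
    [0,0,0],
    [0,0,0],
  ],
  xyz=[
    [0.03,-0.4,0],
    [0.03,-0.4,0],
    [0.03,-0.4,0],
    [0.03,-0.4,0],
    [0.03,-0.4,0],
    [0,0,0],
  ],
  fingers=[-1,-1,-1,-1,-1,-1],
)

```text
time: 1.85
tcp_pos: [0.4644, 0.0246, 0.2148]
orientation: [0.128, -3.139, 0.003]
ft_force: [-0.7, 0.3, -0.3]
gripper_width: 1.0
gripper_force: 0.0
```

```bash
python3 - <<'E'
from cell import state,capture
import cv2,pickle
c=capture('wrist');pickle.dump(c,open('w2.pkl','wb'));cv2.imwrite('pics/w2.png',cv2.resize(c['color'][110:275,260:390,::-1],None,fx=3.6,fy=3.6,interpolation=cv2.INTER_CUBIC));print(state()['joint_positions'],state()['orientation'])
E
```

```text
[-0.31667031  0.12076202  0.18279692  2.01976409 -0.02610766  1.00350336
  1.53517393] [ 1.34273785e-01 -3.13842275e+00 -1.40702990e-04]
```

View pics/crop2.png

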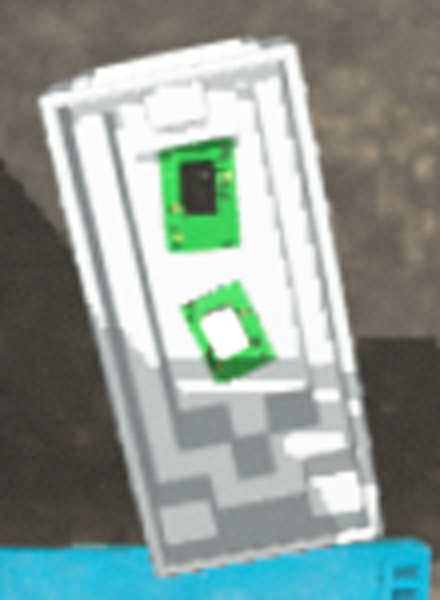

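View pics/w2.png

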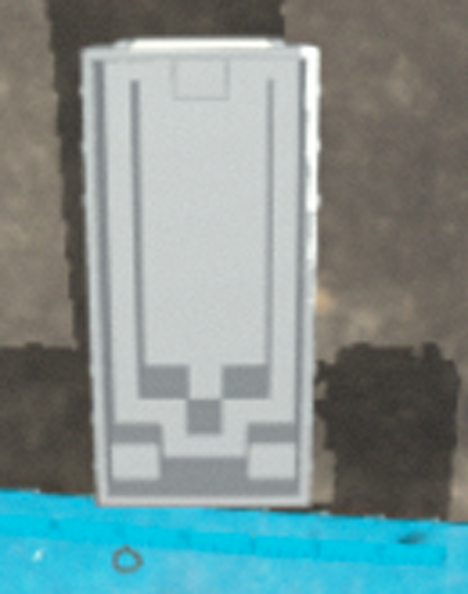

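Both crops show rim corners clearly: the boards tote at (40,98),(294,45),(380,530),(158,575) and the spare at (84,48),(318,47),(309,505),(99,505), in crop pixels. Next I'll fit 66×140 mm rectangles to them.

```bash
python3 - <<'E'
import pickle,numpy as np
from h import *
from cell import state
for n,f,s,o,q in [('boards','w1',4,(272,122),[(380,530),(158,575),(40,98),(294,45)]),('spare','w2',3.6,(260,110),[(309,505),(99,505),(84,48),(318,47)])]:
    P=toz(pickle.load(open(f+'.pkl','rb')),(np.array(q)+.5)/s-.5+o,.07,True);print(n,P.round(4).tolist(),rect(P))
print(state()['tcp_pos'],state()['orientation'],state()['joint_vel'].round(3))
E
```

```text
boards [[0.5312, 0.2728], [0.5441, 0.2091], [0.4074, 0.183], [0.3953, 0.2478]] (array([0.4695382 , 0.22820032, 0.18663605]), np.float64(0.0009505073549803678), [0.1382, 0.065, 0.1392, 0.066])
spare [[0.5342, 0.0585], [0.5397, -0.0071], [0.4, -0.0189], [0.3945, 0.0465]] (array([0.46712198, 0.01975669, 0.08501735]), np.float64(0.00024215769439034363), [0.1402, 0.0658, 0.1402, 0.0656])
[0.46438907 0.02771434 0.21467799] [ 1.34273785e-01 -3.13842275e+00 -1.40702990e-04] [-0.035  0.007 -0.062 -0.006 -0.019 -0.001 -0.01 ]
```

move_arm(
  angular=[
    [0,0,0],
    [0,0,0],
    [0,0,0],
    [0,0,0],
    [0,0,0],
    [0,0,0],
    [0,0,0],
    [0,0,0],
    [0,0,0],
    [0,0,0],
    [0,0,0],
    [0,0,0],
    [0,0,0],
  ],
  xyz=[
    [0.02,-0.09,0],
    [0,0,0],
    [0,0,-0.3],
    [0,0,-0.3],
    [0,0,-0.3],
    [0,0,-0.3],
    [0,0,-0.25],
    [0,0,-0.14],
    [0,0,0],
    [0,0,0],
    [0,0,0],
    [0,0,0],
    [0,0,0],
  ],
  fingers=[-1,-1,-1,-1,-1,-1,-1,-1,-1,-1,1,1,1],
  force=25,
)

```text
time: 3.2
tcp_pos: [0.467, 0.02, 0.0565]
orientation: [-0.14, 3.137, 0.001]
ft_force: [0.7, -0.3, 1.2]
gripper_width: 0.811
gripper_force: 0.0
```

move_arm(
  angular=[
    [0,0,0],
    [0,0,0],
    [0,0,0],
    [0,0,0],
  ],
  xyz=[
    [0,0,0],
    [0,0,0],
    [0,0,0],
    [0,0,0],
  ],
  fingers=[1,1,1,1],
)

```text
time: 3.6
tcp_pos: [0.4669, 0.0199, 0.0563]
orientation: [-0.14, 3.138, 0.0]
ft_force: [-0.2, 0.1, 5.5]
gripper_width: 0.752
gripper_force: 25.0
```

move_arm(
  angular=[
    [0,0,0],
    [0,0,0],
    [0,0,0],
    [0,0,0],
    [0,0,0],
    [0,0,-0.03],
    [0,0,-0.06],
    [0,0,-0.06],
    [0,0,-0.06],
    [0,0,-0.06],
    [0,0,-0.06],
    [0,0,-0.06],
    [0,0,-0.06],
    [0,0,-0.06],
    [0,0,-0.06],
    [0,0,-0.06],
    [0,0,-0.06],
    [0,0,-0.06],
    [0,0,-0.06],
    [0,0,-0.06],
  ],
  xyz=[
    [0,0,0.1],
    [0,0,0.3],
    [0,0,0.4],
    [0,0,0.4],
    [0,0,0.4],
    [0,0,0.1],
    [0,0.1,0],
    [0,0.1,0],
    [0,0.1,0],
    [0,0.1,0],
    [0,0.1,0],
    [0,0.1,0],
    [0,0.1,0],
    [0,0.1,0],
    [0,0.1,0],
    [0,0.1,0],
    [0,0.1,0],
    [0,0.1,0],
    [0,0.1,0],
    [0,0.1,0],
  ],
  fingers=[1,1,1,1,1,1,1,1,1,1,1,1,1,1,1,1,1,1,1,1],
)

```text
time: 5.6
tcp_pos: [0.466, 0.16, 0.2258]
orientation: [-2.314, -2.125, 0.001]
ft_force: [0.2, 0.3, -0.5]
gripper_width: 0.753
gripper_force: 25.0
```

move_arm(
  angular=[
    [0,0,-0.06],
    [0,0,-0.06],
    [0,0,-0.06],
    [0,0,-0.06],
    [0,0,-0.06],
    [0,0,-0.06],
    [0,0,-0.06],
    [0,0,-0.06],
    [0,0,-0.06],
    [0,0,-0.06],
    [0,0,-0.053],
    [0,0,0],
    [0,0,0],
  ],
  xyz=[
    [0,0.1,0],
    [0,0.1,0],
    [0,0.1,0],
    [0,0.1,0],
    [0,0.1,0],
    [0,0.1,0],
    [0.02,0.08,0],
    [0,0,0],
    [0,0,0],
    [0,0,0],
    [0,0,0],
    [0,0,0],
    [0,0,0],
  ],
  fingers=[1,1,1,1,1,1,1,1,1,1,1,1,1],
)

```text
time: 6.9
tcp_pos: [0.4682, 0.2278, 0.2258]
orientation: [3.128, 0.294, -0.001]
ft_force: [-0.1, -0.8, -1.0]
gripper_width: 0.754
gripper_force: 25.0
```

```bash
python3 - <<'E'
from cell import state,capture
import cv2,pickle
d={n:capture(n) for n in('top','scene','wrist')};pickle.dump(d,open('d3.pkl','wb'))
w=d['wrist']['color'][60:330,180:460,::-1];s=cv2.resize(d['scene']['color'][140:320,280:520,::-1],(480,360))
cv2.imwrite('pics/p3.png',cv2.hconcat([cv2.resize(w,(320,308)),cv2.resize(s,(411,308))]))
s=state();o=s['orientation'];import numpy as np
print(s['tcp_pos'],o,s['joint_positions'].round(2),s['ft_force'],s['torque'])
E
```

```text
[0.4684209  0.22780688 0.22579941] [ 3.12795687e+00  2.91635263e-01 -1.21561187e-04] [-0.85  0.21  0.37  1.9  -0.09  1.05 -1.83] [-0.72095543  0.12643916 -1.41776687] [-0.06081184  0.18334358  0.00866362]
```

View pics/p3.png

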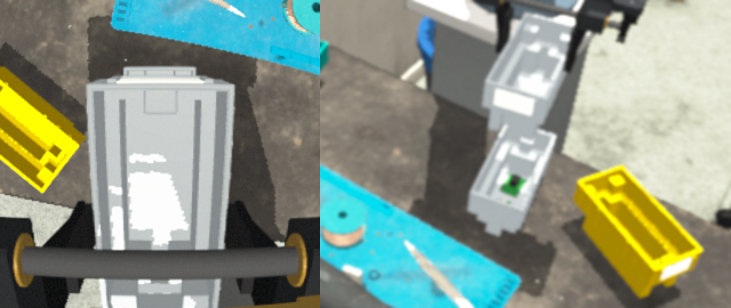

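The card end now faces away from the robot, and the held tote hangs square above the boards tote. Lowering it.

move_arm(
  angular=[
    [0,0,0],
    [0,0,0],
    [0,0,0],
    [0,0,0],
    [0,0,0],
    [0,0,0],
    [0,0,0],
    [0,0,0],
    [0,0,0],
  ],
  xyz=[
    [0.015,0,-0.1],
    [0,0,-0.3],
    [0,0,-0.3],
    [0,0,-0.2],
    [0,0,-0.05],
    [0,0,-0.03],
    [0,0,-0.03],
    [0,0,-0.03],
    [0,0,0],
  ],
  fingers=[1,1,1,1,1,1,1,1,1],
)

```text
time: 7.95
tcp_pos: [0.4702, 0.228, 0.1221]
orientation: [-3.128, -0.29, -0.001]
ft_force: [-0.4, -0.8, -1.8]
gripper_width: 0.757
gripper_force: 25.0
```

move_arm(
  angular=[
    [0,0,0],
    [0,0,0],
    [0,0,0],
    [0,0,0],
    [0,0,0],
  ],
  xyz=[
    [0,0,-0.02],
    [0,0,-0.02],
    [0,0,-0.02],
    [0,0,-0.01],
    [0,0,0],
  ],
  fingers=[1,1,1,1,1],
)

```text
time: 8.45
tcp_pos: [0.4699, 0.2278, 0.1146]
orientation: [3.128, 0.29, -0.0]
ft_force: [0.2, 0.0, -0.7]
gripper_width: 0.752
gripper_force: 25.0
```

move_arm(
  angular=[
    [0,0,0],
    [0,0,0],
    [0,0,0],
  ],
  xyz=[
    [0,0,-0.01],
    [0,0,0],
    [0,0,0],
  ],
  fingers=[1,1,1],
)

```text
time: 8.75
tcp_pos: [0.4701, 0.2279, 0.1143]
orientation: [-3.128, -0.29, -0.0]
ft_force: [-1.4, -0.2, 4.4]
gripper_width: 0.755
gripper_force: 25.0
```

Contact came at the expected height (58 mm step), so I'll release gently and go up.

move_arm(
  angular=[
    [0,0,0],
    [0,0,0],
    [0,0,0],
    [0,0,0],
    [0,0,0],
  ],
  xyz=[
    [0,0,0],
    [0,0,0],
    [0,0,0],
    [0,0,0],
    [0,0,0],
  ],
  fingers=[0,-0.6,-1,-1,-1],
)

```text
time: 9.25
tcp_pos: [0.47, 0.2279, 0.1136]
orientation: [3.128, 0.29, -0.0]
ft_force: [0.2, -0.4, 1.0]
gripper_width: 0.963
gripper_force: 0.0
```

move_arm(
  angular=[
    [0,0,0],
    [0,0,0],
    [0,0,0],
    [0,0,0],
    [0,0,0],
    [0,0,0],
    [0,0,0],
  ],
  xyz=[
    [0,0,0.1],
    [0,0,0.2],
    [0,0,0.3],
    [0,0,0.3],
    [0,0,0.3],
    [0,0,0],
    [0,0,0],
  ],
  fingers=[-1,-1,-1,-1,-1,-1,-1],
)

```text
time: 9.95
tcp_pos: [0.4703, 0.228, 0.2347]
orientation: [-3.127, -0.29, -0.003]
ft_force: [0.4, 0.1, -0.2]
gripper_width: 1.002
gripper_force: 0.0
```

```bash
python3 - <<'E'
from cell import state,capture
import cv2
d={n:capture(n) for n in('scene','wrist')}
w=d['wrist']['color'][60:330,180:460,::-1];s=d['scene']['color'][150:310,320:480,::-1]
cv2.imwrite('pics/p4.png',cv2.hconcat([cv2.resize(w,(373,360)),cv2.resize(s,(360,360),interpolation=cv2.INTER_CUBIC)]))
print(state()['tcp_pos'],state()['gripper_width'])
E
```

```text
[0.46929199 0.22756401 0.23299638] 0.9988785326513334
```

View pics/p4.png

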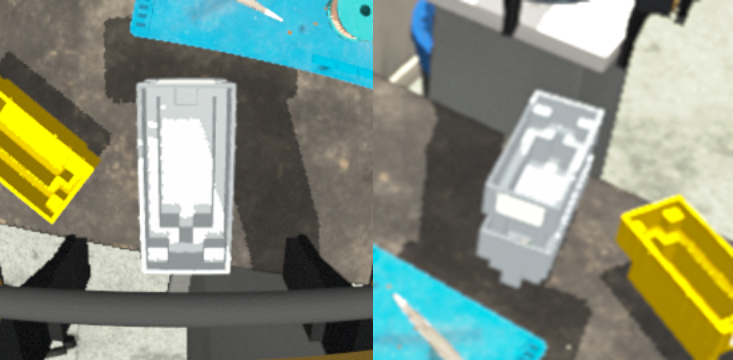

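The upper tote sits on the lower one with its card away from the robot, raised clear of it. I'll check level numerically using the rim corners (138,83),(236,83),(231,272),(142,272) at z = 0.128.

```bash
python3 - <<'E'
from h import *
from cell import capture
c=capture('wrist');q=(np.array([(138,83),(236,83),(231,272),(142,272)])+.5)/1.3333-.5+[180,60]
for z in(.108,.128):
    P=toz(c,q,z,True);print(z,rect(P))
E
```

```text
0.108 (array([0.46473549, 0.225452  , 0.18319932]), np.float64(0.005060034505338484), [0.149, 0.0695, 0.1491, 0.0721])
0.128 (array([0.47051385, 0.22656555, 0.18319902]), np.float64(0.0007532013184485264), [0.1389, 0.0648, 0.1389, 0.0672])
```

Taking the rim to be at 128 mm, the size fits: both long sides come out at 138.9 mm and both ends at about 66 mm. So the tote is level on the ledges.

```bash
python3 -c "
from cell import hand_in
print(hand_in())"
```

```text
the job is handed in; nothing more can be done
None
```

The empty tote now stands on the ledges of the circuit-board tote, turned half round (card away from the robot); the fitted rim puts it level at 58 mm, the two filled totes were left in place, and the job was handed in about 10 s into the 32 s.

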